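# Lay the spice jar in its spring cradle

## Task

Put the standing spice jar away on its side in the wooden spring cradle: its foot pushes the sprung steel plate back and its cap end drops down behind the small wooden lip, so that the spring clamps the jar lengthwise and it lies level in the trough. Do it gently, without knocking the jar hard against the cradle, let go, and leave the mug, the bowl and the tin standing where they are.

Things in the scene. Friction and masses are not known exactly. Their poses are not given: they have to be found in the camera images.
- spice_jar: Loose spice jar, standing upright at the start: round body 42 mm in diameter, screw cap 44.6 mm in diameter over the last 21 mm (85 to 106 mm above the foot), 106 mm long in all, 0.09 to 0.15 kg. Origin at the centre of its foot; own z runs along the jar from foot to cap.
- jar_cap (a point): Centre of the flat top of the jar's cap, 106 mm from the foot along the jar's z.
- cradle: Fixed wooden cradle, base 78 x 170 x 10 mm. Origin at the centre of the base's underside, z up, own y along its length: sprung plate toward +y, lip toward -y. A seated jar lies along y at x = 0, axis 50 mm up, cap against the lip, foot at y = +36 mm. Behind the plate a bracket 56 mm wide, 74 mm high stands at y = 61 to 75 mm.
- plate_face (a point): Centre of the sprung plate's face that looks toward -y of the cradle; plate 42 x 42 mm, 4 mm thick, centre 50 mm above the cradle's underside. At rest 96 mm from the lip's inner face, so 10 mm less than the jar's length. The plate grips the foot by friction: a jar lowered while pressed on it can stick with one end too high and then needs a push down there.
- plate (a joint): How far the sprung plate is pushed back toward +y of the cradle, m: 0 at rest, 0.024 at its stop, about 0.010 with a seated jar. Spring: about 3 N at the start, plus 0.35 N per mm.
- lip_top (a point): Middle of the upper inner edge of the lip, a post 26 mm wide and 7 mm thick: cradle y = -70 mm, 42 mm above the cradle's underside, 8 mm below the axis of a seated jar. A level jar clears it with its axis 15 mm or more above the seated height.
- mug: Bystander: mug, 65 mm wide, 94 mm with its handle, 52 mm high; origin under its middle.
- pinch_bowl: Bystander: small bowl, 100 mm wide, 46 mm high; origin at the centre of its underside.
- tomato_tin: Bystander: food tin, 57 mm in diameter, 72 mm high; origin at the centre of its underside.
- trough (a point): Point on the seated jar's axis over the middle of the V trough (cradle y = -5 mm, 50 mm up). The trough, 54 mm long, 64 mm wide, 44 mm high, with two faces at 45 degrees, carries the jar's body. From it to the lip (38 mm) there is only the base and, under the cap, a pad 14 mm wide and 27 mm high, so fingers have room beside the cap.

How it is judged:
At the end, for the whole second after the job is handed in: The jar lies at rest along the trough within 0.08 rad, cap face within 5 mm of the lip (3 mm past its inner face at most), foot and cap centres under 55 mm high, foot within 5 mm of the middle; the plate stands 7 to 14 mm back, pressed by the jar with over 2 N (angle between the z axis of spice_jar and the y axis of cradle, either way round below 0.08 rad and y of jar_cap in the frame of cradle between -0.073 and -0.065 m and z of each of jar_cap, spice_jar in the frame of cradle below 0.055 m and x of spice_jar in the frame of cradle between -0.005 and 0.005 m and value of joint plate between 0.007 and 0.014 m and contact force between spice_jar and plate above 2 N and linear speed of spice_jar below 0.02 m/s); the robot touches nothing.
It fails at once if the jar is knocked or pressed against the cradle with more than 60 N (contact force between spice_jar and cradle above 60 N).
It fails at once if a bystander is pushed more than 20 mm or tipped (distance of any of mug, pinch_bowl, tomato_tin from where it was at the start of the episode above 0.02 m or angle between any of mug, pinch_bowl, tomato_tin's own z axis and vertical above 0.35 rad).
It also fails if it takes over 48 s, if anything falls off the work surface, if the arm or the gripper's body presses on something with over 40 N, if the wrist force passes 120 N, or if a joint passes its speed limit or range.

## Robot

A 7-joint arm with a two-finger parallel gripper is mounted at the origin on a cart in front of the work surface, level with it; the furniture and walls round the work are solid. World frame = base frame: x ahead of the robot, y to its left, z up, the work surface at z = 0. Lengths are in m, angles in rad, forces in N, time in s.
With the tool pointing down it reaches from about 0.425 to 0.925 m from the base axis. Payload 6.8 kg.
Tool frame: the origin (TCP) lies on the centre line of the jaws, within the pads' length; the fingertips stand 14 mm ahead of it and the grasp point (between the pads) lies 5 mm behind it; z points along the fingers, y is the line along which they close (so a half turn about z gives the same grasp; the last joint's range is limited). The gripper opens to 85 mm and grips with 20 to 120 N. Pads are 22 mm wide; open, the fingers measure 114 mm over their backs; the gripper's body (76 mm by 85 mm) begins 54 mm behind the grasp point. The pads swing forward as they close: fully open they stand 13 mm farther back than shut.
Start: joints at [1.166, 0.477, 0.022, 1.555, -0.011, 1.109, -0.083], TCP at [0.197, -0.646, 0.245] pointing down, gripper open.
Joint ranges: [-2.96, 2.96], [-0.34, 2.1], [-1.41, 1.46], [0.24, 2.44], [-1.37, 4.51], [0.17, 1.92], [-2.96, 2.96]. Speed limits (rad/s): [2.39, 2.39, 3.14, 3.14, 3.14, 3.14, 3.14].

## Interface

Orientations are given as a unit quaternion [w, x, y, z].
In Python, from station import bot gives the robot as it stands. The module is installed in compiled form; this text tells all that it offers.
- The arm moves only by the tool drive_tool, never from a script. Its argument "commands" is a list of rows, each an object with "hand": the opening, from 0 (shut) to 1 (fully open); "translation": the shift along the world's x, y, z in mm, a list of three; "angular": the turn, a rotation vector about the world's x, y, z in rad, a list of three. In form: [{"hand": hand, "translation": [tx, ty, tz], "angular": [ax, ay, az]}, ...]. A call has 1 to 12 rows; each row is the pose to reach, as a shift and turn from the pose commanded when the call began; what a row does not reach only later rows make up. A row lasts 1/8 s, in which the tool goes at most 62.5 mm and 10.7 degrees, less where a joint would pass 70% of its speed; a pose out of reach is approached as far as the arm can. A call with a gripper value outside its range is refused whole. The fingers move at their own pace and stop on an object; "force" is the grip in N (left out, the last holds). Time passes only in rows, so rows that repeat a pose let the fingers close. It gives the time, the measured TCP pose, the force, the opening and the grip force at its end, in the units of the state.
- bot.get_obs(): the state, without advancing time (a new reading comes with each control period).
- bot.read_camera(name): name is "scene" or "top" or "wrist"; returns the picture (480x640x3 uint8, red, green, blue); there is no depth.
- bot.camera_model(name): a dict with "fx", "fy", "cx", "cy" (pixels), "view" (4x4, takes a point from world to camera coordinates). Camera axes: x right, y up, looking along -z (the intrinsics and any distortion apply to the point x, -y, -z); pixel columns grow to the right and rows downward; lengths in m; the calibration is good to about 2 mm. A picture is of the moment at which its call begins: read the wrist's pose just before it. camera_model takes no time and is no camera call; for the wrist camera it gives the pose at the moment of the call.
- bot.hand_in(): hands the job in; it is judged then, once.
Trained networks look in the newest picture that a camera, given by its name, has taken for a name from the list of things; names that differ only in an ending like _2 or _b are one class to them, and where a whole thing is asked for, a point or a joint stands for the part that bears it (a point fixed in the world has none). Each returns a list of dicts, best first, with "score" (0 to 1); they miss things now and then, are a little off and sometimes report something else, mostly with a low value. They report only what shows in the picture. A call takes as long as a camera call.
- bot.find_in(camera, query): "position" ([column, row] in pixels, amid what is visible of it).
- bot.outline_of(camera, query): "pixels" (480x640 bool, what is visible of it) and "position" ([column, row] in pixels, amid what is visible of it).
The state is a dict: "t": time; "q": joint angles; "joint_vel": joint speeds; "joint_torque": joint torques, N m; "eef_pos": TCP position; "tool_rot": TCP orientation; "contact_force": force on the tool from outside, world axes, zero at the start; "torque": the same for the moment, N m; "gripper_width": opening from 0.0 (shut) to 1.0 (fully open); "grasp_force": force on a finger pad.
Only numpy, scipy, OpenCV 4.12 (cv2) and the standard library are available. Lean on these libraries where they do the work, as an engineer would, in place of code of your own. Each camera call takes 0.05 s, during which the arm holds its last target. There are 200 camera calls.

## Working session

There is one attempt and no reset: what is moved stays moved. The work goes in short steps, Python scripts to look and compute and a tool call to move; the robot and the scene stay as the last step left them, time stands still between calls to the robot, and variables do not carry over. Pictures are saved under pics/ and viewed, at most 10 in all, crops included, and the job is handed in when it is done.

Besides the shell and the picture viewer there is one more tool, called after "Request:" as name(argument=value, ...) on one line, values as JSON. drive_tool: Moves the arm, as the interface text tells. Its arguments: {"type":"object","properties":{"commands":{"type":"array","items":{"type":"object","properties":{"hand":{"type":"number"},"translation":{"type":"array","items":{"type":"number"}},"angular":{"type":"array","items":{"type":"number"}}}}},"force":{"type":"number"}},"required":["commands"]}

```bash
mkdir -p pics
cat > h.py <<'E'
import numpy as np,cv2
from station import bot
def snap(c,f):
    im=bot.read_camera(c); cv2.imwrite('pics/'+f,im[:,:,::-1]); return im
def proj(m,P):
    P=np.atleast_2d(P); V=np.array(m['view']); p=P@V[:3,:3].T+V[:3,3]
    return np.c_[m['fx']*p[:,0]/-p[:,2]+m['cx'], m['fy']*-p[:,1]/-p[:,2]+m['cy']]
def onz(m,uv,z):
    V=np.array(m['view']);R=V[:3,:3];c=-R.T@V[:3,3]
    d=R.T@np.array([(uv[0]-m['cx'])/m['fx'],-(uv[1]-m['cy'])/m['fy'],-1]); return c+d*(z-c[2])/d[2]
E
python3 - <<'E'
from h import *
o=bot.get_obs(); print(o['t'],o['eef_pos'],o['tool_rot'],o['gripper_width'],o['contact_force'])
ims=[snap(c,c+'0.png') for c in('scene','top')]
for c in('scene','top'):
    m=bot.camera_model(c);V=np.array(m['view']);print(c,{k:m[k] for k in m if k!='view'},-V[:3,:3].T@V[:3,3],-V[2,:3])
for c in('scene','top'):
    m=bot.camera_model(c)
    for q in('spice_jar','jar_cap','cradle','plate_face','lip_top','trough','mug','pinch_bowl','tomato_tin'):
        r=bot.find_in(c,q)
        print(c,q,[(np.round(x['position']),round(x['score'],2),onz(m,x['position'],.05).round(3)) for x in r[:2]])
E
```

```text
0.0 [ 0.19723367 -0.64494695  0.24431125] [-8.87359985e-04  9.89005831e-01  1.47873719e-01 -2.03809042e-04] 0.9997560939836019 [ 0.50517466 -0.18847985  0.72059926]
scene {'fx': 438.1293035305871, 'fy': 438.1293035305871, 'cx': 314.3923482694025, 'cy': 238.45513545282188} [0.11358913 0.45301958 0.71082307] [ 0.47710522 -0.59981445 -0.64233421]
top {'fx': 470.14944359023525, 'fy': 470.14944359023525, 'cx': 318.1917983562862, 'cy': 233.1198522685839} [ 0.38880449 -0.15165812  1.1030425 ] [ 0.14944609  0.0177749  -0.98861009]
scene spice_jar [(array([330., 308.]), 0.78, array([ 0.448, -0.017,  0.05 ]))]
scene jar_cap [(array([332., 308.]), 0.8, array([ 0.445, -0.017,  0.05 ]))]
scene cradle [(array([387., 246.]), 0.78, array([ 0.455, -0.246,  0.05 ]))]
scene plate_face [(array([396., 231.]), 0.68, array([ 0.467, -0.306,  0.05 ]))]
scene lip_top [(array([387., 243.]), 0.67, array([ 0.461, -0.255,  0.05 ]))]
scene trough [(array([384., 246.]), 0.62, array([ 0.462, -0.24 ,  0.05 ]))]
scene mug [(array([238., 398.]), 0.8, array([0.451, 0.233, 0.05 ]))]
scene pinch_bowl [(array([426., 196.])
[... 219 characters left out ...]
 0.2, array([ 0.665, -0.42 ,  0.05 ]))]
top jar_cap [(array([270., 283.]), 0.9, array([ 0.436, -0.025,  0.05 ]))]
top cradle [(array([384., 264.]), 0.74, array([ 0.479, -0.279,  0.05 ])), (array([401., 272.]), 0.33, array([ 0.46 , -0.318,  0.05 ]))]
top plate_face [(array([398., 272.]), 0.45, array([ 0.462, -0.311,  0.05 ]))]
top lip_top [(array([382., 264.]), 0.79, array([ 0.477, -0.277,  0.05 ]))]
top trough [(array([385., 262.]), 0.59, array([ 0.483, -0.283,  0.05 ]))]
top mug [(array([161., 274.]), 0.98, array([0.455, 0.221, 0.05 ]))]
top pinch_bowl [(array([489., 264.]), 0.97, array([ 0.48 , -0.514,  0.05 ]))]
top tomato_tin [(array([446., 184.]), 0.66, array([ 0.664, -0.425,  0.05 ]))]
```

View pics/scene0.png

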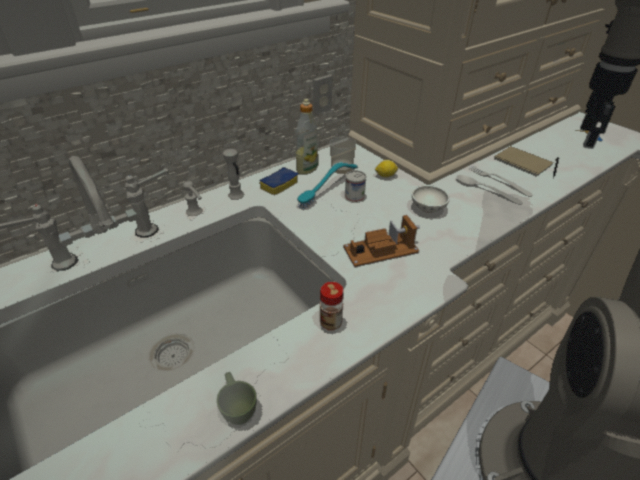

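View pics/top0.png

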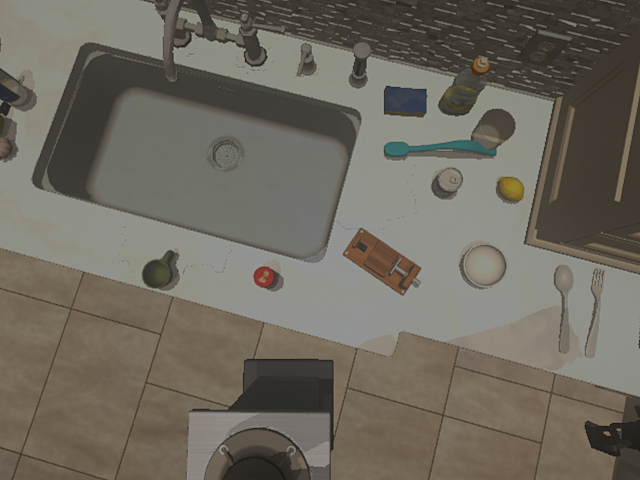

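```bash
cat >> h.py <<'E'
def box(x0,x1,y0,y1,z0,z1): return np.array([[x,y,z] for x in(x0,x1) for y in(y0,y1) for z in(z0,z1)])
CR=[box(-.039,.039,-.085,.085,0,.01),box(-.032,.032,-.032,.022,.01,.044),box(-.028,.028,.061,.075,.01,.074),box(-.013,.013,-.077,-.07,.01,.042),box(-.021,.021,.026,.030,.029,.071)]
def cyl(r,z0,z1):
    a=np.linspace(0,2*np.pi,24); return np.concatenate([np.c_[r*np.cos(a),r*np.sin(a),0*a+z] for z in(z0,z1)])
JAR=[cyl(.021,0,.09),cyl(.0223,.085,.106)]
def sil(m,parts,x,y,th,s=8):
    R=np.array([[np.cos(th),-np.sin(th),0],[np.sin(th),np.cos(th),0],[0,0,1]])
    im=np.zeros((480,640),np.uint8)
    for p in parts:
        h=cv2.convexHull(proj(m,p@R.T+[x,y,0]).astype(np.float32))
        cv2.fillConvexPoly(im,np.round(h*16).astype(np.int32),1,shift=4)
    return im>0
def fit(ms,masks,parts,x0):
    from scipy.optimize import minimize
    th=len(x0)==3
    def f(v): return sum(1-(lambda s,k:(s&k).sum()/(s|k).sum())(sil(m,parts,v[0]/1e3,v[1]/1e3,v[2]/50 if th else 0),k) for m,k in zip(ms,masks))
    S=np.array([x0]+[np.array(x0)+10*e for e in np.eye(len(x0))])
    r=minimize(f,x0,method='Nelder-Mead',options=dict(initial_simplex=S,xatol=.05,fatol=1e-4)); return r.x,r.fun
E
python3 - <<'E'
from h import *
C=('scene','top'); ms=[bot.camera_model(c) for c in C]
M={}
for q in('cradle','spice_jar'):
    M[q]=[bot.outline_of(c,q)[0]['pixels'] for c in C]
    for sub in ([0],[1],[0,1]):
        best=None
        for t0 in ([-2.6,-2.2] if q=='cradle' else [0]):
            x0=[475,-270,t0*50] if q=='cradle' else [440,-20]
            r=fit([ms[i] for i in sub],[M[q][i] for i in sub],CR if q=='cradle' else JAR,x0)
            if best is None or r[1]<best[1]: best=r
        print(q,sub,best[0].round(1),best[0][-1]/50,round(best[1],3),[k.sum() for k in M[q]])
ct=[sil(m,CR,best[0][0]/1e3,best[0][1]/1e3,0) for m in ms]
np.savez('m.npz',**{q+str(i):M[q][i] for q in M for i in(0,1)})
E
```

```text
cradle [0] [ 488.  -277.3 -187.9] -3.7587016942883067 0.127 [np.int64(2104), np.int64(2522)]
cradle [1] [ 490.3 -279.8 -186.7] -3.7337568161679404 0.036 [np.int64(2104), np.int64(2522)]
cradle [0, 1] [ 489.2 -280.3 -187.5] -3.7496041493050303 0.165 [np.int64(2104), np.int64(2522)]
spice_jar [0] [443.4 -12.6] -0.25113372802734374 0.08 [np.int64(1079), np.int64(460)]
spice_jar [1] [446.8 -19.3] -0.3857834696769714 0.036 [np.int64(1079), np.int64(460)]
spice_jar [0, 1] [446.2 -18.2] -0.36494370077271016 0.171 [np.int64(1079), np.int64(460)]
```

Request:
drive_tool(commands=[{"hand":1,"translation":[50,100,0],"angular":[0,0,0.18]},{"hand":1,"translation":[75,155,0],"angular":[0,0,0.36]},{"hand":1,"translation":[100,210,0],"angular":[0,0,0.54]},{"hand":1,"translation":[125,265,0],"angular":[0,0,0.72]},{"hand":1,"translation":[150,320,0],"angular":[0,0,0.9]},{"hand":1,"translation":[180,375,0],"angular":[0,0,1.08]},{"hand":1,"translation":[205,430,0],"angular":[0,0,1.274]},{"hand":1,"translation":[230,480,0],"angular":[0,0,1.274]},{"hand":1,"translation":[249,520,0],"angular":[0,0,1.274]},{"hand":1,"translation":[249,520,0],"angular":[0,0,1.274]}], force=40)

```text
t: 2.45
eef_pos: [0.4481, -0.1213, 0.2459]
tool_rot: [0.0, 0.705, 0.71, 0.001]
contact_force: [0.1, -0.3, 0.1]
gripper_width: 0.998
grasp_force: 0.0
```

Request:
drive_tool(commands=[{"hand":1,"translation":[0,0,0],"angular":[0.18,0,0]},{"hand":1,"translation":[0,0,0],"angular":[0.36,0,0]},{"hand":1,"translation":[0,0,-20],"angular":[0.54,0,0]},{"hand":1,"translation":[0,5,-40],"angular":[0.7,0,0]},{"hand":1,"translation":[0,10,-60],"angular":[0.785,0,0]},{"hand":1,"translation":[0,10,-60],"angular":[0.785,0,0]},{"hand":1,"translation":[0,10,-60],"angular":[0.785,0,0]}])

```text
t: 3.32
eef_pos: [0.4468, -0.1157, 0.1861]
tool_rot: [-0.27, 0.653, 0.654, 0.27]
contact_force: [-0.1, -0.1, 1.1]
gripper_width: 0.998
grasp_force: 0.0
```

Run:
```python
from h import *
o=bot.get_obs(); print(o['t'],o['eef_pos'],o['tool_rot'],np.round(o['q'],3))
m=bot.camera_model('wrist'); im=snap('wrist','w1.png')
r=bot.outline_of('wrist','spice_jar'); print([(x['score'],x['pixels'].sum(),x['position']) for x in r])
k=r[0]['pixels']
for x0 in ([445,-18],):
    print(fit([m],[k],JAR,x0))
b=sil(m,JAR,.446,-.018,0); im=im.copy(); im[k^b]=[255,0,255]; cv2.imwrite('pics/w1b.png',im[:,:,::-1])
ms=[bot.camera_model('top')]
```

```text
3.325 [ 0.44683231 -0.11567219  0.18614516] [-0.26951553  0.65338183  0.65380516  0.27017103] [ 0.959  0.538 -0.546  1.928 -0.472  1.151  0.715]
[(0.73, np.int64(5690), [318.9, 239.1])]
(array([446.82092355, -18.06172632]), np.float64(0.04400137504297008))
```

View pics/w1b.png

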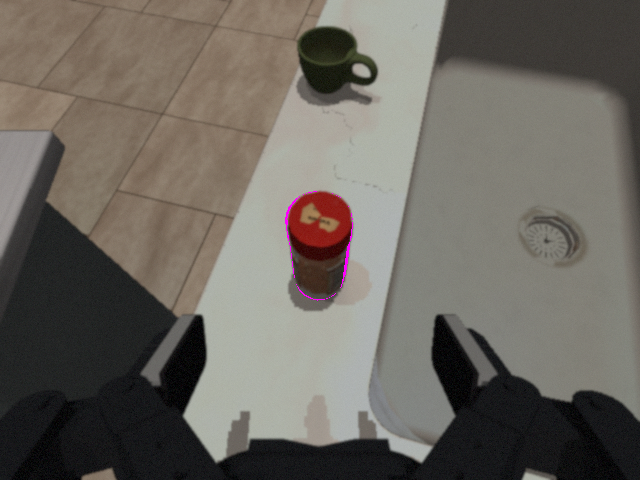

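Request:
drive_tool(commands=[{"hand":1,"translation":[0,25,-24],"angular":[0,0,0]},{"hand":1,"translation":[0,50,-48],"angular":[0,0,0]},{"hand":1,"translation":[0,75,-71],"angular":[0,0,0]},{"hand":1,"translation":[0,90,-86],"angular":[0,0,0]},{"hand":1,"translation":[0,101,-96],"angular":[0,0,0]},{"hand":1,"translation":[0,101,-96],"angular":[0,0,0]},{"hand":1,"translation":[0,101,-96],"angular":[0,0,0]},{"hand":0.4,"translation":[0,101,-96],"angular":[0,0,0]},{"hand":0.2,"translation":[0,101,-96],"angular":[0,0,0]},{"hand":0.1,"translation":[0,101,-96],"angular":[0,0,0]},{"hand":0,"translation":[0,101,-96],"angular":[0,0,0]}], force=60)

```text
t: 4.8
eef_pos: [0.4467, -0.0147, 0.0897]
tool_rot: [-0.27, 0.653, 0.653, 0.271]
contact_force: [-1.1, -2.1, 5.5]
gripper_width: 0.504
grasp_force: 60.2
```

Request:
drive_tool(commands=[{"hand":0,"translation":[0,0,10],"angular":[0,0,0]},{"hand":0,"translation":[0,-10,40],"angular":[0,0,0]},{"hand":0,"translation":[0,-30,90],"angular":[0,0,0]},{"hand":0,"translation":[0,-60,130],"angular":[0,0,0]},{"hand":0,"translation":[0,-80,150],"angular":[0,0,0]},{"hand":0,"translation":[0,-80,150],"angular":[0,0,0]},{"hand":0,"translation":[0,-80,150],"angular":[0,0,0]}], force=90)

```text
t: 5.68
eef_pos: [0.4457, -0.0933, 0.2386]
tool_rot: [-0.271, 0.653, 0.653, 0.27]
contact_force: [0.0, 0.2, -0.4]
gripper_width: 0.497
grasp_force: 91.3
```

Run:
```python
from h import *
o=bot.get_obs(); print(o['t'],o['eef_pos'],o['tool_rot'],o['contact_force'],o['grasp_force'],o['gripper_width'])
a=snap('scene','s2.png'); w=snap('wrist','w2.png')
m=bot.camera_model('scene'); u,v=proj(m,o['eef_pos'])[0].astype(int)
c=cv2.resize(a[max(0,v-80):v+80,max(0,u-80):u+80],(480,480))
cv2.imwrite('pics/c2.png',np.hstack([c,cv2.resize(w,(320,240),).repeat(1,0) if 0 else cv2.copyMakeBorder(cv2.resize(w,(320,240)),0,240,0,0,0)])[:,:,::-1])
```

```text
5.675 [ 0.44566815 -0.09333022  0.23862251] [-0.27132462  0.65301724  0.65343303  0.27014201] [ 0.03530969  0.21376174 -0.38430439] 91.25885841734998 0.49714313252483505
```

View pics/c2.png

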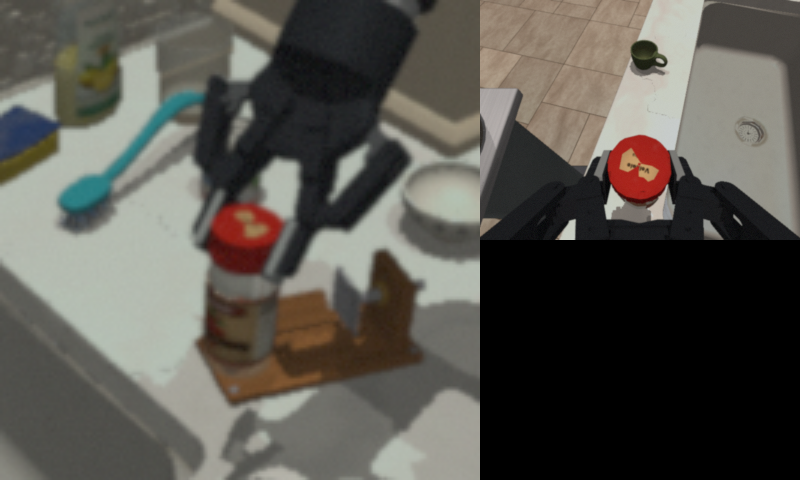

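Request:
drive_tool(commands=[{"hand":0,"translation":[25,-20,0],"angular":[0,0,-0.15]},{"hand":0,"translation":[50,-40,0],"angular":[0,0,-0.3]},{"hand":0,"translation":[75,-60,0],"angular":[0,0,-0.45]},{"hand":0,"translation":[100,-77,0],"angular":[0,0,-0.599]},{"hand":0,"translation":[114,-87,0],"angular":[0,0,-0.599]},{"hand":0,"translation":[114,-87,0],"angular":[0,0,-0.599]}])

```text
t: 6.52
eef_pos: [0.5606, -0.1807, 0.2385]
tool_rot: [-0.18, 0.817, 0.432, 0.338]
contact_force: [0.2, -0.1, -1.4]
gripper_width: 0.497
grasp_force: 91.5
```

Request:
drive_tool(commands=[{"hand":0,"translation":[0,0,0],"angular":[-0.118,0.08,0]},{"hand":0,"translation":[0,0,0],"angular":[-0.26,0.177,0]},{"hand":0,"translation":[0,0,0],"angular":[-0.4,0.272,0]},{"hand":0,"translation":[0,0,0],"angular":[-0.54,0.368,0]},{"hand":0,"translation":[0,0,0],"angular":[-0.68,0.463,0]},{"hand":0,"translation":[0,0,0],"angular":[-0.82,0.558,0]},{"hand":0,"translation":[0,0,0],"angular":[-0.96,0.654,0]},{"hand":0,"translation":[0,0,0],"angular":[-1.1,0.749,0]},{"hand":0,"translation":[0,0,0],"angular":[-1.22,0.831,0]},{"hand":0,"translation":[0,0,0],"angular":[-1.298,0.884,0]},{"hand":0,"translation":[0,0,0],"angular":[-1.298,0.884,0]},{"hand":0,"translation":[0,0,0],"angular":[-1.298,0.884,0]}])

```text
t: 8.02
eef_pos: [0.5599, -0.1818, 0.2393]
tool_rot: [0.179, 0.817, 0.432, -0.338]
contact_force: [1.3, -1.1, -0.4]
gripper_width: 0.496
grasp_force: 91.4
```

```bash
cat >> h.py <<'E'
def jarpose():
    "cap & foot from TCP by rigid grasp; u,axis"
    from scipy.spatial.transform import Rotation as Ro
    o=bot.get_obs(); q=np.array(o['tool_rot']); R=Ro.from_quat(q,scalar_first=True); G=Ro.from_quat([-.27,.653,.653,.271],scalar_first=True)
    D=R*G.inv(); p=np.array(o['eef_pos']); return o,p+D.apply([0,-.0033,.0163]),p+D.apply([0,-.0033,-.0897])
def incr(P,cx=.4898,cy=-.280,th=-3.74):
    d=np.array(P)-[cx,cy,0]; c,s=np.cos(th),np.sin(th); return np.array([c*d[0]+s*d[1],-s*d[0]+c*d[1],d[2]])
E
python3 - <<'E'
from h import *
o,c,f=jarpose(); print(o['t'],o['eef_pos'],o['tool_rot'],np.round(o['q'],3)); print('cap',incr(c),'foot',incr(f))
m=bot.camera_model('wrist');V=np.array(m['view']);print('cam',-V[:3,:3].T@V[:3,3],-V[2,:3])
w=snap('wrist','w3.png');s=snap('scene','s3.png');t=snap('top','t3.png')
cv2.imwrite('pics/c3.png',np.vstack([np.hstack([cv2.resize(w,(400,300)),cv2.resize(s[150:330,270:510],(400,300))]),np.hstack([cv2.resize(t[180:330,280:480],(400,300)),np.zeros((300,400,3),np.uint8)])])[:,:,::-1])
E
```

```text
8.025 [ 0.55991231 -0.18179679  0.23926673] [ 0.17874374  0.81707597  0.43173848 -0.33769722] [-0.042  0.587 -0.072  1.61   0.604  1.539 -0.921]
cap [-0.00262961 -0.13693085  0.24258707] foot [-0.00249396 -0.03093102  0.24245479]
cam [ 0.64185261 -0.06075489  0.27450963] [-0.5012385  -0.73541368 -0.45598979]
```

View pics/c3.png

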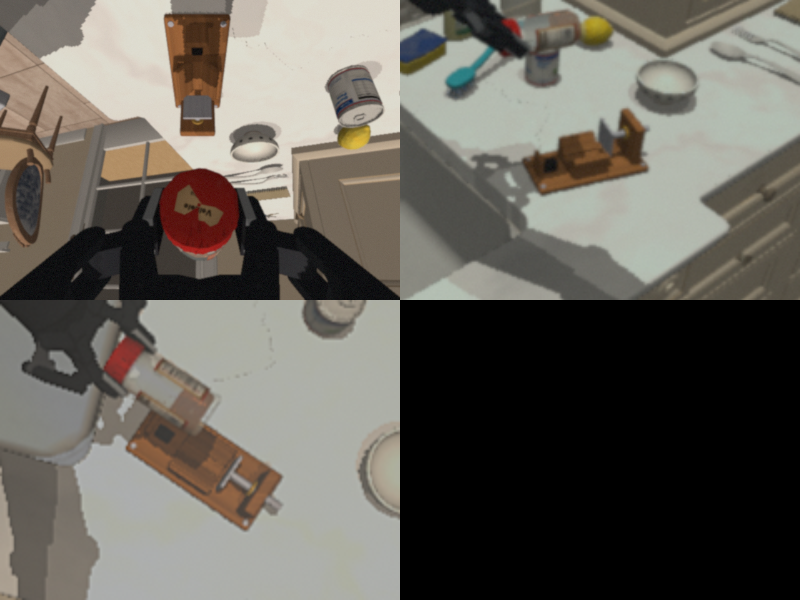

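Run:
```python
from h import *
mw,mt=bot.camera_model('wrist'),bot.camera_model('top')
r=bot.outline_of('wrist','cradle'); print([(x['score'],x['pixels'].sum(),x['position']) for x in r]); kw=r[0]['pixels']
kt=np.load('m.npz')['cradle1']
for ms,ks in(([mw],[kw]),([mw,mt],[kw,kt])):
    b=min((fit(ms,ks,CR,[489,-280,50*t]) for t in(-3.8,-3.7)),key=lambda z:z[1]); print(b[0].round(1),b[0][2]/50,b[1])
im=cv2.imread('pics/w3.png'); s=sil(mw,CR,*(b[0][:2]/1e3),b[0][2]/50).astype(np.uint8)
for k,col in((s,(0,255,0)),(kw.astype(np.uint8),(255,0,255))): cv2.drawContours(im,cv2.findContours(k,0,1)[0],-1,col,1)
cv2.imwrite('pics/w3b.png',cv2.resize(im[0:230,240:390],(390,598)))
```

```text
[(0.62, np.int64(15898), [314.4, 101.6]), (0.16, np.int64(3070), [405.6, 237.2])]
[ 488.7 -281.4 -186.8] -3.7356730791536243 0.034438775510204134
[ 488.3 -281.5 -187.2] -3.7446922357636288 0.07988343529596675
```

View pics/w3b.png

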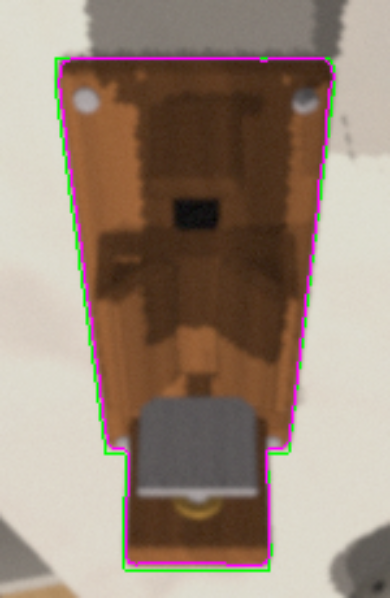

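Request:
drive_tool(commands=[{"hand":0,"translation":[-10,-13,-30],"angular":[0,0,0]},{"hand":0,"translation":[-20,-26,-65],"angular":[0,0,0]},{"hand":0,"translation":[-32,-42,-100],"angular":[0,0,0]},{"hand":0,"translation":[-32,-42,-130],"angular":[0,0,0]},{"hand":0,"translation":[-32,-42,-152],"angular":[0,0,0]},{"hand":0,"translation":[-32,-42,-165],"angular":[0,0,0]},{"hand":0,"translation":[-32,-42,-173],"angular":[0,0,0]},{"hand":0,"translation":[-32,-42,-173],"angular":[0,0,0]},{"hand":0,"translation":[-32,-42,-173],"angular":[0,0,0]}])

```text
t: 9.35
eef_pos: [0.529, -0.2235, 0.067]
tool_rot: [0.18, 0.817, 0.432, -0.338]
contact_force: [-0.7, -0.6, -1.5]
gripper_width: 0.495
grasp_force: 91.5
```

Run:
```python
from h import *
o,c,f=jarpose(); print(o['t'],o['eef_pos'],o['contact_force']); print('cap',incr(c,.4888,-.2812,-3.738),'foot',incr(f,.4888,-.2812,-3.738))
s=snap('scene','s4.png');w=snap('wrist','w4.png')
cv2.imwrite('pics/c4.png',np.hstack([cv2.resize(s[180:290,330:450],(480,440)),cv2.resize(w,(320,440))])[:,:,::-1])
```

```text
9.35 [ 0.52895393 -0.22350831  0.06698891] [-0.74287262 -0.64260686 -1.53492988]
cap [-0.00085619 -0.08658366  0.07029597] foot [-0.00057026  0.01941595  0.07024998]
```

View pics/c4.png

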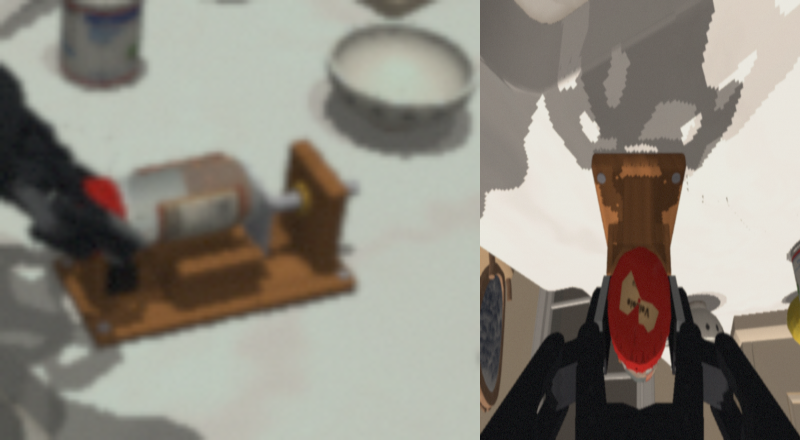

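Request:
drive_tool(commands=[{"hand":0,"translation":[-3,-4,0],"angular":[0,0,0]},{"hand":0,"translation":[-5,-7,0],"angular":[0,0,0]},{"hand":0,"translation":[-7,-10,0],"angular":[0,0,0]},{"hand":0,"translation":[-9,-13,0],"angular":[0,0,0]},{"hand":0,"translation":[-11,-15.5,0],"angular":[0,0,0]},{"hand":0,"translation":[-13,-18,0],"angular":[0,0,0]},{"hand":0,"translation":[-13,-18,0],"angular":[0,0,0]},{"hand":0,"translation":[-13,-18,0],"angular":[0,0,0]}], force=110)

```text
t: 10.45
eef_pos: [0.5174, -0.2397, 0.0663]
tool_rot: [0.179, 0.817, 0.433, -0.336]
contact_force: [4.4, 6.5, 1.4]
gripper_width: 0.488
grasp_force: 112.0
```

Request:
drive_tool(commands=[{"hand":0,"translation":[-1,-1,-3],"angular":[0,0,0]},{"hand":0,"translation":[-1,-1,-6],"angular":[0,0,0]},{"hand":0,"translation":[-1,-1,-9],"angular":[0,0,0]},{"hand":0,"translation":[-1,-1,-12],"angular":[0,0,0]},{"hand":0,"translation":[-1,-1,-14],"angular":[0,0,0]},{"hand":0,"translation":[-1,-1,-14],"angular":[0,0,0]}])

```text
t: 11.2
eef_pos: [0.5166, -0.2408, 0.0527]
tool_rot: [0.18, 0.817, 0.433, -0.336]
contact_force: [5.4, 7.6, 3.9]
gripper_width: 0.492
grasp_force: 112.2
```

Run:
```python
from h import *
o,c,f=jarpose(); print(o['t'],o['eef_pos'],o['contact_force'],o['torque']); print('cap',incr(c,.4888,-.2812,-3.738),'foot',incr(f,.4888,-.2812,-3.738))
s=snap('scene','s5.png');w=snap('wrist','w5.png')
cv2.imwrite('pics/c5.png',np.hstack([cv2.resize(s[180:290,330:450],(480,440)),cv2.resize(w,(320,440))])[:,:,::-1])
```

```text
11.2 [ 0.51660142 -0.24082151  0.05265004] [5.4214147  7.57361698 3.85148989] [ 1.01529157 -0.70621171  0.00396896]
cap [-0.00031512 -0.06531199  0.05600311] foot [-0.00030978  0.04068745  0.05565783]
```

View pics/c5.png

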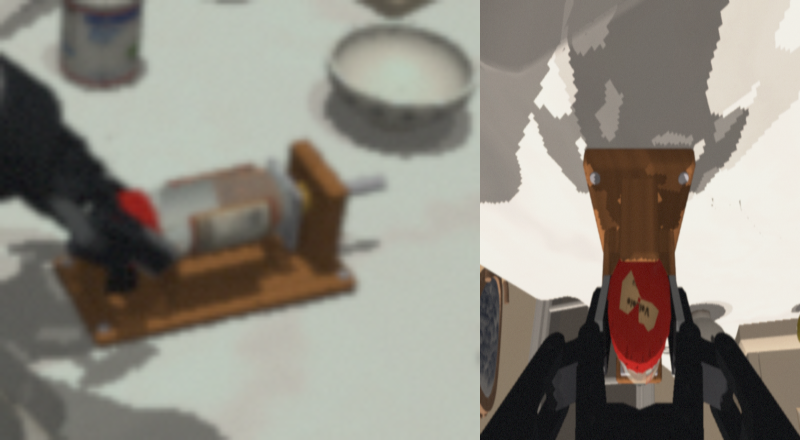

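Request:
drive_tool(commands=[{"hand":0,"translation":[0,0,-2],"angular":[0,0,0]},{"hand":0,"translation":[0,0,-4],"angular":[0,0,0]},{"hand":0,"translation":[0,0,-5],"angular":[0,0,0]},{"hand":0,"translation":[0,0,-5],"angular":[0,0,0]},{"hand":0,"translation":[0,0,-6],"angular":[0,0,0]},{"hand":0,"translation":[0,0,-6],"angular":[0,0,0]}])

```text
t: 12.05
eef_pos: [0.5167, -0.2409, 0.0485]
tool_rot: [0.181, 0.817, 0.432, -0.337]
contact_force: [4.2, 10.0, 14.9]
gripper_width: 0.492
grasp_force: 113.8
```

Request:
drive_tool(commands=[{"hand":0,"translation":[1,1.5,0.5],"angular":[0,0,0]},{"hand":0,"translation":[2.2,3.2,0.5],"angular":[0,0,0]},{"hand":0,"translation":[2.2,3.2,0.5],"angular":[0,0,0]},{"hand":0.6,"translation":[2.2,3.2,0.5],"angular":[0,0,0]},{"hand":0.8,"translation":[2.2,3.2,0.5],"angular":[0,0,0]},{"hand":0.9,"translation":[2.2,3.2,0.5],"angular":[0,0,0]}], force=40)

```text
t: 12.8
eef_pos: [0.516, -0.2398, 0.0467]
tool_rot: [0.179, 0.817, 0.431, -0.339]
contact_force: [-0.9, -0.2, 0.2]
gripper_width: 0.899
grasp_force: 0.0
```

Run:
```python
from h import *
o=bot.get_obs(); print(o['t'],o['eef_pos'],o['contact_force'],o['gripper_width'])
```

```text
12.8 [ 0.51600737 -0.23983389  0.04670109] [-0.87453127 -0.17414705  0.24335537] 0.8989895680705267
```

Request:
drive_tool(commands=[{"hand":0.95,"translation":[8,12,14],"angular":[0,0,0]},{"hand":1,"translation":[20,29,35],"angular":[0,0,0]},{"hand":1,"translation":[36,53,65],"angular":[0,0,0]},{"hand":1,"translation":[44,64,110],"angular":[0,0,0]},{"hand":1,"translation":[44,64,150],"angular":[0,0,0]},{"hand":1,"translation":[44,64,150],"angular":[0,0,0]},{"hand":1,"translation":[44,64,150],"angular":[0,0,0]}])

```text
t: 13.68
eef_pos: [0.5607, -0.1746, 0.1969]
tool_rot: [0.179, 0.817, 0.432, -0.338]
contact_force: [-0.2, 1.0, -0.5]
gripper_width: 0.998
grasp_force: 0.0
```

Run:
```python
from h import *
o=bot.get_obs(); print(o['t'],o['eef_pos'],o['contact_force'])
s=snap('scene','s6.png');w=snap('wrist','w6.png')
cv2.imwrite('pics/c6.png',np.hstack([cv2.resize(s[190:270,335:435],(500,400),interpolation=cv2.INTER_CUBIC),cv2.resize(w[:300,220:420],(267,400))])[:,:,::-1])
# seated-jar prediction vs outline
x=np.array([.4888,-.2812]); th=-3.738; A=np.array([[1,0,0],[0,0,-1],[0,1,0]],float)
seated=[np.c_[p[:,0], -p[:,2]+.036, p[:,1]+.05] for p in JAR]
for c in('scene','wrist'):
    m=bot.camera_model(c); r=bot.outline_of(c,'spice_jar')
    if not r: print(c,'none'); continue
    k=r[0]['pixels']; 
    for n,dz0,dz1 in(('level',0,0),('foot+8',.008,0),('cap+8',0,.008),('both+4',.004,.004)):
        P=[p+np.c_[0*p[:,:2],dz0+(dz1-dz0)*(.036-p[:,1])/.106] for p in seated]
        b=sil(m,P,*x,th); print(c,n,r[0]['score'],round((k&b).sum()/(k|b).sum(),3),np.argwhere(k).mean(0)-np.argwhere(b).mean(0))
```

```text
13.675 [ 0.56066144 -0.17464373  0.19694508] [-0.20841263  1.04002917 -0.54154737]
scene level 0.79 0.875 [ 0.59992017 -0.04980895]
scene foot+8 0.79 0.767 [ 1.91010343 -0.22096757]
scene cap+8 0.79 0.783 [ 1.90216336 -0.08635333]
scene both+4 0.79 0.776 [ 1.88547816 -0.24019286]
wrist level 0.66 0.894 [3.45473389 0.01804414]
wrist foot+8 0.66 0.859 [-0.40479005  0.02272561]
wrist cap+8 0.66 0.914 [-0.99123485  0.00501904]
wrist both+4 0.66 0.891 [-0.66221855  0.00832722]
```

View pics/c6.png

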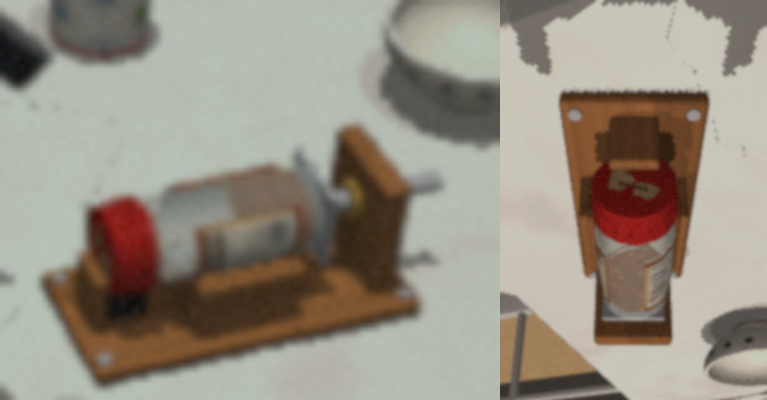

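Run:
```python
from h import *
from scipy.optimize import minimize
x=np.array([.4888,-.2812]); th=-3.738
seated=[np.c_[p[:,0], -p[:,2]+.036, p[:,1]+.05] for p in JAR]
C=('scene','wrist','top'); bot.read_camera('top')
ms=[bot.camera_model(c) for c in C]; ks=[]
for c in C:
    r=bot.outline_of(c,'spice_jar'); ks.append(r[0]['pixels']); print(c,r[0]['score'],ks[-1].sum())
def S(m,v):
    P=[p+np.c_[0*p[:,0]+v[3]/1e3,0*p[:,0]+v[2]/1e3,(v[0]+(v[1]-v[0])*(.036-p[:,1])/.106)/1e3] for p in seated]
    return sil(m,P,*x,th)
lip=[sil(m,[CR[3]],*x,th) for m in ms] # lip may occlude
def f(v,idx): return sum(1-(S(ms[i],v)&ks[i]).sum()/(S(ms[i],v)|ks[i]).sum() for i in idx)
for idx in([0],[1],[2],[0,1,2]):
    b=min((minimize(f,x0,args=(idx,),method='Nelder-Mead',options=dict(initial_simplex=np.array([x0]+[np.array(x0)+5*e for e in np.eye(4)]),xatol=.05,fatol=1e-4)) for x0 in([0.,0,0,0],[3.,3,1,0])),key=lambda r:r.fun)
    print(idx,'foot dz,cap dz,dy,dx mm',b.x.round(1),round(b.fun,3))
```

```text
scene 0.79 847
wrist 0.66 6467
top 0.61 989
[0] foot dz,cap dz,dy,dx mm [ 1.2 -0.2 -1.6  2.2] 0.09
[1] foot dz,cap dz,dy,dx mm [ 0.9  7.8 -1.4 -0.2] 0.084
[2] foot dz,cap dz,dy,dx mm [ 3.   1.9 -1.6  1.2] 0.063
[0, 1, 2] foot dz,cap dz,dy,dx mm [ 0.  -0.3 -1.5  0.8] 0.286
```

Request:
drive_tool(commands=[{"hand":0.5,"translation":[-10,-15,0],"angular":[0.118,-0.08,0]},{"hand":0,"translation":[-20,-30,0],"angular":[0.26,-0.177,0]},{"hand":0,"translation":[-38,-57,0],"angular":[0.4,-0.272,0]},{"hand":0,"translation":[-38,-57,-20],"angular":[0.54,-0.368,0]},{"hand":0,"translation":[-38,-57,-50],"angular":[0.648,-0.442,0]},{"hand":0,"translation":[-38,-57,-80],"angular":[0.648,-0.442,0]},{"hand":0,"translation":[-38,-57,-95],"angular":[0.648,-0.442,0]},{"hand":0,"translation":[-38,-57,-95],"angular":[0.648,-0.442,0]},{"hand":0,"translation":[-38,-57,-95],"angular":[0.648,-0.442,0]}])

```text
t: 15.2
eef_pos: [0.5238, -0.2318, 0.1027]
tool_rot: [0.001, 0.884, 0.468, 0.0]
contact_force: [-0.1, -0.2, -0.2]
gripper_width: -0.002
grasp_force: 0.0
```

Request:
drive_tool(commands=[{"hand":0,"translation":[0,0,-4],"angular":[0,0,0]},{"hand":0,"translation":[0,0,-7],"angular":[0,0,0]},{"hand":0,"translation":[0,0,-9],"angular":[0,0,0]},{"hand":0,"translation":[0,0,-10],"angular":[0,0,0]},{"hand":0,"translation":[0,0,-10],"angular":[0,0,0]}])

```text
t: 15.82
eef_pos: [0.5226, -0.2323, 0.0917]
tool_rot: [0.001, 0.884, 0.467, -0.0]
contact_force: [-0.5, 0.4, 0.2]
gripper_width: 0.002
grasp_force: 0.0
```

Request:
drive_tool(commands=[{"hand":0,"translation":[0,0,-2],"angular":[0,0,0]},{"hand":0,"translation":[0,0,-4],"angular":[0,0,0]},{"hand":0,"translation":[0,0,-4],"angular":[0,0,0]},{"hand":0,"translation":[0,0,-4],"angular":[0,0,0]}])

```text
t: 16.32
eef_pos: [0.5226, -0.2323, 0.0878]
tool_rot: [0.001, 0.884, 0.467, -0.0]
contact_force: [0.3, 0.1, -0.4]
gripper_width: 0.001
grasp_force: 0.0
```

Request:
drive_tool(commands=[{"hand":0,"translation":[0,0,-1],"angular":[0,0,0]},{"hand":0,"translation":[0,0,-2],"angular":[0,0,0]},{"hand":0,"translation":[0,0,-2],"angular":[0,0,0]}])

```text
t: 16.7
eef_pos: [0.5227, -0.2323, 0.0861]
tool_rot: [0.001, 0.884, 0.467, -0.0]
contact_force: [-1.8, -0.1, 3.7]
gripper_width: 0.0
grasp_force: 1.8
```

Request:
drive_tool(commands=[{"hand":0,"translation":[0,0,12],"angular":[0,0,0]},{"hand":0,"translation":[-22,-32,15],"angular":[0,0,0]},{"hand":0,"translation":[-44,-64,15],"angular":[0,0,0]},{"hand":0,"translation":[-44,-64,12],"angular":[0,0,0]},{"hand":0,"translation":[-44,-64,8],"angular":[0,0,0]},{"hand":0,"translation":[-44,-64,5],"angular":[0,0,0]},{"hand":0,"translation":[-44,-64,3],"angular":[0,0,0]},{"hand":0,"translation":[-44,-64,3],"angular":[0,0,0]}])

```text
t: 17.7
eef_pos: [0.4789, -0.2957, 0.0886]
tool_rot: [0.001, 0.884, 0.467, -0.0]
contact_force: [0.0, 0.1, 1.0]
gripper_width: -0.0
grasp_force: 0.0
```

Request:
drive_tool(commands=[{"hand":0,"translation":[0,0,-1],"angular":[0,0,0]},{"hand":0,"translation":[0,0,-2],"angular":[0,0,0]},{"hand":0,"translation":[0,0,-3],"angular":[0,0,0]},{"hand":0,"translation":[0,0,-3],"angular":[0,0,0]}])

```text
t: 18.2
eef_pos: [0.4791, -0.2966, 0.0871]
tool_rot: [0.001, 0.884, 0.467, 0.0]
contact_force: [-2.6, 0.7, 9.7]
gripper_width: 0.001
grasp_force: 5.3
```

Request:
drive_tool(commands=[{"hand":0,"translation":[0,0,20],"angular":[0,0,0]},{"hand":0,"translation":[0,0,70],"angular":[0,0,0]},{"hand":0,"translation":[0,0,130],"angular":[0,0,0]},{"hand":0,"translation":[0,0,130],"angular":[0,0,0]},{"hand":0,"translation":[0,0,130],"angular":[0,0,0]},{"hand":0,"translation":[0,0,130],"angular":[0,0,0]}])

```text
t: 18.95
eef_pos: [0.4776, -0.2959, 0.2142]
tool_rot: [-0.0, 0.884, 0.467, -0.001]
contact_force: [-0.4, -0.2, 1.3]
gripper_width: 0.001
grasp_force: 0.0
```

```bash
python3 -c "
from station import bot
print(bot.hand_in())"
```

```text
the job is handed in; nothing more can be done
None
```

The jar is on its side in the cradle, cap down behind the lip and foot against the sprung plate; light fingertip touches put it within about 2 mm of level, and I let go, backed off and handed in at about 19 s (hand-in returned no verdict).

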